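# Corner a circuit board in the test fixture and clamp it

## Task

Slide the green circuit board across the grey fixture plate, without lifting it off the plate, into the corner of the two blue fences until its edges lie flush against both. Then swing the red-handled clamp down until its rubber foot rests on the board, leaving the board flush in the corner, and let go. Leave the meter, the screwdriver and the steel flange piece alone.

Things in the scene. Friction and masses are not known exactly. Their poses are not given: they have to be found in the camera images.
- fixture: Grey plate fixed to the bench, 12 mm thick, with two blue fences that meet in a corner. Origin: on the bench, straight below the fences' inside corner; z up. The plate reaches from x = -190 to +60 mm and y = -225 to +30 mm. The board's free area is at negative x and y. Its place and yaw vary.
- corner (a point): The inside corner of the two fences, at the height of the plate's top (12 mm above the bench); axes as the fixture's. Both fences are 12 mm thick and rise 12 mm above the plate. Far fence: inner face at x = 0, from y = -205 to +12 mm. Side fence: inner face at y = 0, from x = -110 to 0 mm.
- board: Loose green circuit board on an aluminium backing, 70 (its x) x 100 (its y) x 10 mm, about 0.2 kg; parts on top rise up to 6 mm more. Origin: centre of the underside, z up. Starts flat on the plate, its centre 35 to 60 mm (x) and 35 to 80 mm (y) short of its place, turned up to 23 degrees. In place: yaw equal to the fixture's, centre at x = -35, y = -50 mm from the corner.
- clamp_pad (a point): Centre of the bare gold square (26 mm wide) on the board's top, at x = +5, y = +20 mm from the board's centre; the clamp's foot lands on it when the board is in place.
- clamp (a joint): Clamp arm's angle (rad): 0 when its foot just rests on the 10 mm thick board; grows as it swings up and away from the board (1.57: upright). Starts at 1.25 to 1.6. Stays where it is left (friction: about 1.5 N at the handle); range -0.06 to 1.75.
- clamp_hinge (a point): Clamp's hinge axis, along the fixture's y, 30 mm beyond the far fence's inner face (x = +30, y = -30 mm from the corner), 25 mm above the plate, between two dark cheeks 34 mm high and 39 mm wide overall. Closed, the 16 mm wide steel arm points along the fixture's -x, its upper face 10 mm above the hinge; its rubber foot (18 mm across) is 60 mm from the hinge.
- clamp_grip (a point): Middle of the clamp's red handle (46 mm along the arm, 22 mm wide, 16 mm thick), 90 mm out from the hinge; the arm ends 113 mm out. Closed, this point is 6 mm higher than the hinge and the handle's upper face 8 mm higher still; upright, that face looks along the fixture's +x, away from the board. Axes turn with the arm.
- meter: Bystander: yellow hand-held meter, 150 x 80 x 38 mm, lying on the bench. Origin: centre of its underside.
- screwdriver: Bystander: orange-handled screwdriver, 180 mm long, lying on the bench along its x. Origin: on its underside, near the middle.
- flange: Bystander: steel double-flanged pipe piece, 55 mm across and 60 mm tall, upright on the bench. Origin: centre of its underside.
Mind the look-alikes: they are no part of the job. What is meant by the board is not brown, and is the smaller of those in its own colour.

How it is judged:
By the outcome, as a careful person would: the job done as asked, in the order asked, and still so for the second after the job is handed in, with the robot touching nothing.
It also fails if it takes over 54 s, if anything falls off the work surface, if the arm or the gripper's body presses on something with over 40 N, if the wrist force passes 120 N, or if a joint passes its speed limit or range.

## Robot

A 6-joint arm with a two-finger parallel gripper is mounted at the origin on the work surface. World frame = base frame: x ahead of the robot, y to its left, z up, the work surface at z = 0. Lengths are in m, angles in rad, forces in N, time in s.
With the tool pointing down it reaches from about 0.3 to 0.875 m from the base axis. Payload 6.4 kg.
Tool frame: the origin (TCP) lies at the very end of the fingers, on their centre line; the grasp point (between the pads) lies 19 mm behind it; z points along the fingers, y is the line along which they close (so a half turn about z gives the same grasp; the last joint's range is limited). The gripper opens to 88 mm and grips with 3 to 60 N. Pads are 18 mm wide; open, the fingers measure 123 mm over their backs; the gripper's body (75 mm by 187 mm) begins 45 mm behind the grasp point.
Start: joints at [1.135, 0.181, 1.607, -0, 1.354, -0.206], TCP at [0.131, 0.56, 0.239] pointing down, gripper open.
Joint ranges: [-2.99, 2.99], [-0.89, 2.07], [0.3, 2.58], [-1.14, 4.28], [0, 2.63], [-3.12, 3.12]. Speed limits (rad/s): [2.57, 2.57, 3.01, 3.14, 3.14, 3.14].

## Interface

Orientations are given as a unit quaternion [w, x, y, z].
In Python, from station import manip, solver, grab_frame, camera_params, hand_in, recognise, cut_out gives the robot as it stands. Calls block until the motion is done:
- manip.movep(position, orientation): joint-space move of the TCP to a pose.
- manip.move_straight(position, rotation=None, speed=0.15): straight line of the TCP; rotation=None keeps the orientation; speed is the mean speed in m/s.
- manip.movej(angles): joint-space move.
- manip.gripper_to(opening): opening from 0.0 (shut) to 1.0 (fully open); the grip force is fixed at half the most; returns when the fingers have stopped.
- manip.hold(seconds).
- solver.inverse_kinematics(position, orientation): joint angles nearest the present ones, or None.
- grab_frame(name): name is "scene" or "side" or "wrist"; returns the picture (480x640x3 uint8, red, green, blue); there is no depth.
- camera_params(name): a dict with "vfov" (degrees; the focal length in pixels is half the picture's height over the tangent of half this angle, whatever the lens; pixels are square), "cx", "cy" (the principal point, pixels), "extrinsics" (4x4, takes a point from camera to world coordinates); the wrist camera has in their place "mount" (4x4, takes a point from camera to tool coordinates, whose origin is the TCP and whose axes are the flange's). Camera axes: x right, y down, z forward; pixel columns grow to the right and rows downward; lengths in m; the calibration is good to about 2 mm. A picture is of the moment at which its call begins: read the wrist's pose just before it. camera_params takes no time and is no camera call.
A pose or a line that the arm cannot do raises manip.PlanningError and nothing moves.
- hand_in(): hands the job in; it is judged then, once.
Trained networks look in the newest picture that a camera, given by its name, has taken for a name from the list of things; names that differ only in an ending like _2 or _b are one class to them, and where a whole thing is asked for, a point or a joint stands for the part that bears it (a point fixed in the world has none). Each returns a list of dicts, best first, with "conf" (0 to 1); they miss things now and then, are a little off and sometimes report something else, mostly with a low value. They report only what shows in the picture. A call takes as long as a camera call. They do not tell look-alikes from the thing itself.
- recognise(camera, query): "box" ([left, top, right, bottom] in pixels, round what is visible of it).
- cut_out(camera, query): "mask" (480x640 bool, what is visible of it) and "box" ([left, top, right, bottom] in pixels, round what is visible of it).
Readings, each from a call of its own:
- manip.read_time_s(): time.
- manip.read_joint_pos(): joint angles.
- manip.read_qvel(): joint speeds.
- manip.read_joint_efforts(): joint torques, N m.
- manip.read_position(): TCP position.
- manip.read_eef_rot(): TCP orientation.
- manip.read_contact_force(): force on the tool from outside, world axes, zero at the start.
- manip.read_wrist_torque(): the same for the moment, N m.
- manip.read_finger_gap(): opening from 0.0 (shut) to 1.0 (fully open).
- manip.read_grip_force(): force on a finger pad.
Only numpy, scipy, OpenCV 4.12 (cv2) and the standard library are available. Lean on these libraries where they do the work, as an engineer would, in place of code of your own. Each camera call takes 0.05 s, during which the arm holds its last target. There are 200 camera calls.

## Working session

There is one attempt and no reset: what is moved stays moved. The work goes in short steps, each a Python script; the robot and the scene stay as the last script left them, time stands still between calls to the robot, and variables do not carry over. Pictures are saved under pics/ and viewed, at most 10 in all, crops included, and the job is handed in when it is done.

```bash
ls; mkdir -p pics; python3 - <<'E'
from station import *
import cv2,numpy as np
for n in ("scene","side"):
    f=grab_frame(n); cv2.imwrite(f"pics/{n}0.png",f[:,:,::-1]); p=camera_params(n); print(n,p['vfov'],p['cx'],p['cy'],np.round(p['extrinsics'],4).tolist())
    for q in ("board","fixture","clamp"):
        for r in recognise(n,q)[:4]: print(q,r['conf'],r['box'])
p=camera_params("wrist");print({k:np.round(v,4).tolist() for k,v in p.items() if k!='name'})
print(manip.read_time_s())
E
```

```text
pics
scene 56.03728341798175 315.74610239225063 237.6261645222182 [[-0.242, 0.6732, -0.6987, 1.313], [0.9702, 0.1627, -0.1794, 0.1652], [-0.0071, -0.7213, -0.6926, 0.7677], [0.0, 0.0, 0.0, 1.0]]
board 0.93 [326.2, 221.7, 369.5, 245.3]
board 0.91 [285.5, 314.7, 358.8, 363.3]
board 0.84 [225.8, 235.5, 273.2, 261.9]
fixture 0.57 [280.3, 201.7, 424.7, 300.2]
clamp 0.97 [363.1, 234.3, 374.1, 277.1]
clamp 0.38 [286.7, 200.5, 422.7, 300.3]
clamp 0.37 [152.8, 158.5, 210.2, 202.1]
side 51.86596529085364 325.37265484527774 236.48272887378684 [[0.9424, -0.2359, 0.2372, 0.3144], [-0.3345, -0.6596, 0.673, -0.8414], [-0.0023, -0.7136, -0.7005, 0.9093], [0.0, 0.0, 0.0, 1.0]]
board 0.91 [269.3, 227.6, 304.0, 256.2]
board 0.69 [328.1, 277.0, 378.3, 319.6]
fixture 0.83 [244.1, 170.0, 344.8, 273.5]
fixture 0.25 [323.1, 169.0, 334.0, 209.6]
clamp 0.73 [321.0, 170.2, 334.2, 204.8]
{'vfov': 64.4614, 'cx': 319.6122, 'cy': 237.0737, 'mount': [[0.0004, -0.9576, -0.2882, 0.0743], [1.0, 0.0007, -0.001, 0.0008], [0.0011, -0.2882, 0.9576, -0.1469], [0.0, 0.0, 0.0, 1.0]]}
0.4
```

View pics/scene0.png

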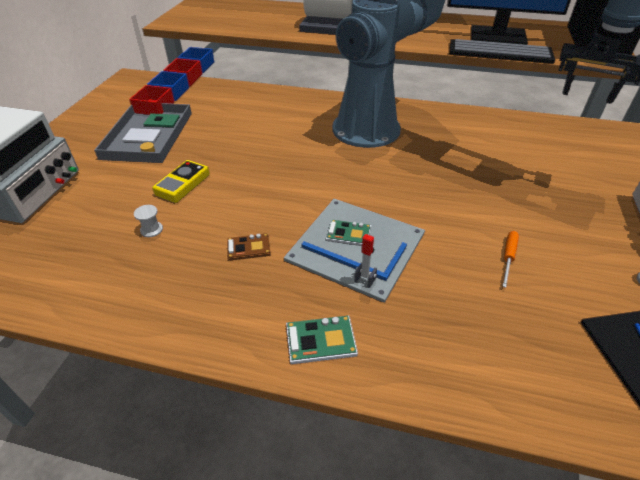

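View pics/side0.png

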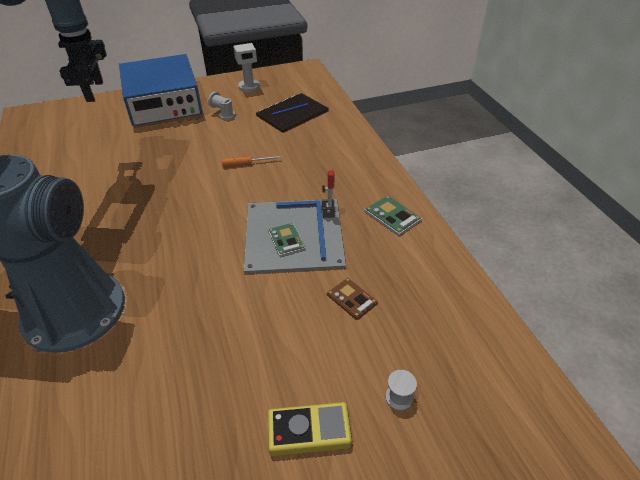

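The board's look-alikes in the scene image are the brown board (250,247), the big green board (321,338) and the little green one in the tray (160,120). The one I want is the small green board on the plate at (348,233), or (286,239) in the side image. The fence corner is near (384,274) in the scene image and (320,205) in the side image. Next I'll take a close view with the wrist camera.

```bash
cat > h.py <<'E'
from station import *
import cv2,numpy as np
from scipy.spatial.transform import Rotation as R
def T_of(pos,q):
    T=np.eye(4);T[:3,:3]=R.from_quat(np.roll(q,-1)).as_matrix();T[:3,3]=pos;return T
def cam(n):
    p=camera_params(n);f=240/np.tan(np.radians(p['vfov']/2))
    E=p['extrinsics'] if n!='wrist' else T_of(manip.read_position(),manip.read_eef_rot())@np.array(p['mount'])
    return f,p['cx'],p['cy'],np.array(E)
def unproj(c,uv,z):
    f,cx,cy,E=c;uv=np.atleast_2d(uv).astype(float)
    d=np.c_[(uv[:,0]-cx)/f,(uv[:,1]-cy)/f,np.ones(len(uv))]@E[:3,:3].T
    return E[:3,3]+d*((z-E[2,3])/d[:,2])[:,None]
def proj(c,P):
    f,cx,cy,E=c;q=(np.atleast_2d(P)-E[:3,3])@E[:3,:3];return np.c_[f*q[:,0]/q[:,2]+cx,f*q[:,1]/q[:,2]+cy]
def down(yaw,tilt=0):  # tool down, tool x at yaw
    q=(R.from_euler('z',yaw)*R.from_euler('x',np.pi)).as_quat();return np.roll(q,1)
E
python3 - <<'E'
from h import *
print(camera_params("side").keys(), np.round(T_of(manip.read_position(),manip.read_eef_rot()),3).tolist())
s=cam("side");print(unproj(s,[[320,206],[286,239],[323,260],[277,205]],0.02))
s=cam("scene");print(unproj(s,[[384,276],[348,233],[304,246],[404,246]],0.024))
E
```

```text
dict_keys(['vfov', 'cx', 'cy', 'extrinsics']) [[-0.974, 0.228, -0.0, 0.131], [0.228, 0.974, -0.0, 0.56], [0.0, -0.0, -1.0, 0.239], [0.0, 0.0, 0.0, 1.0]]
[[ 0.64157786  0.13062344  0.02      ]
 [ 0.51753476  0.03835208  0.02      ]
 [ 0.58247841 -0.06256362  0.02      ]
 [ 0.53152986  0.17446175  0.02      ]]
[[ 0.64507817  0.14680711  0.024     ]
 [ 0.52887828  0.04412645  0.024     ]
 [ 0.59653684 -0.04722203  0.024     ]
 [ 0.5417061   0.17942385  0.024     ]]
```

```bash
python3 - <<'E'
from h import *
manip.movep([0.50,0.07,0.24],down(np.pi-0.25)); manip.hold(.2)
print(manip.read_time_s(),manip.read_joint_pos())
c=cam("wrist");f=grab_frame("wrist");np.savez("w0.npz",f=f,E=c[3])
cv2.imwrite("pics/w0.png",f[:,:,::-1])
for q in("board","clamp","fixture"):
    for r in cut_out("wrist",q)[:3]: print(q,r['conf'],r['box']); np.save(f"m_{q}.npy",r['mask']) if q=="board" else 0
E
```

```text
2.7917 [-9.52087374e-02  2.11843485e-02  1.77854870e+00  8.85208877e-05
  1.34184783e+00 -1.41709564e+00]
board 0.94 [96.5, 297.6, 151.5, 360.6]
board 0.91 [238.3, 183.2, 355.1, 271.0]
board 0.88 [304.3, 401.3, 422.8, 447.5]
clamp 0.84 [381.3, 338.1, 429.5, 434.4]
fixture 0.61 [194.5, 113.9, 465.3, 433.9]
```

View pics/w0.png

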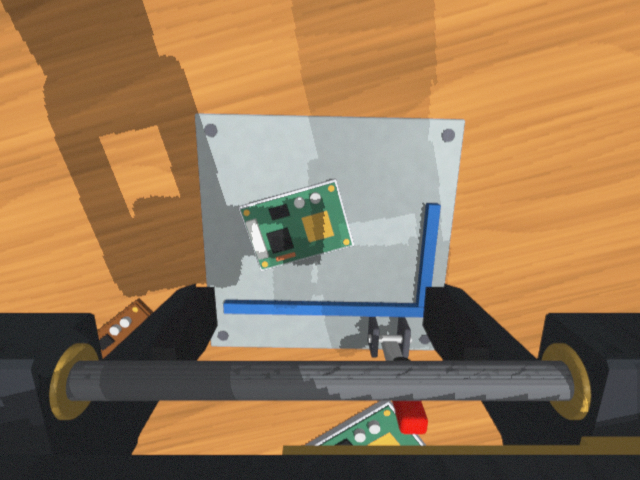

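The board (red-gold pad at 318,226; centre near 297,226) is the small green one on the plate. The fences meet near (417,305), and the clamp is upright at about (390,340)–(412,418). Next I'll measure by fitting edges.

```bash
cat >> h.py <<'E'
def fixture_fit(c,f,box=(150,100,500,335)):
    hsv=cv2.cvtColor(f,cv2.COLOR_RGB2HSV);m=cv2.inRange(hsv,(100,130,40),(125,255,255));M=np.zeros_like(m);M[box[1]:box[3],box[0]:box[2]]=m[box[1]:box[3],box[0]:box[2]]
    k,l,st,_=cv2.connectedComponentsWithStats(M);i=1+np.argmax(st[1:,4]);B=l==i
    x,y,w,h=st[i,:4]
    far=np.array([(u,np.argmax(B[:,u])-.5) for u in range(x+12,x+w-35)])
    sd=np.array([(np.argmax(B[v])-.5,v) for v in range(y+12,y+h-25)])
    def line(P):
        P=unproj(c,P,0.012)[:,:2];
        for _ in range(3):
            o=P.mean(0);d=np.linalg.svd(P-o)[2][0];n=np.array([-d[1],d[0]]);r=(P-o)@n;P=P[abs(r)<max(.0012,1.5*r.std())]
        return o,d,r.std()
    of,df,s1=line(far);os,ds,s2=line(sd)
    if df[1]<0:df=-df
    if ds[0]<0:ds=-ds
    t=np.linalg.solve(np.c_[df,-ds],os-of);cor=of+t[0]*df
    y1=np.arctan2(-df[0],df[1]);y2=np.arctan2(ds[1],ds[0])
    print('fix corner',cor,'yaws',np.degrees([y1,y2]),'res',s1,s2)
    return cor,(2*y1+y2)/3
def board_fit(c,f,cor,yaw,box=(215,160,380,290)):
    # board outline: green/white-edged thing vs grey plate: use network mask nearest box
    best=None
    for r in cut_out("wrist","board"):
        b=r['box'];u=(b[0]+b[2])/2;v=(b[1]+b[3])/2
        P=unproj(c,[[u,v]],.02)[0,:2];q=(P-cor)@np.array([[np.cos(yaw),-np.sin(yaw)],[np.sin(yaw),np.cos(yaw)]])
        if -.19<q[0]<.01 and -.225<q[1]<.01: best=r;break
    if best is None: print('no board');return None
    ct=max(cv2.findContours(best['mask'].astype(np.uint8),0,1)[0],key=cv2.contourArea)[:,0]
    P=unproj(c,ct,.020)[:,:2]-cor
    P=P@np.array([[np.cos(yaw),-np.sin(yaw)],[np.sin(yaw),np.cos(yaw)]])
    (ce,sz,a)=cv2.minAreaRect((P*1000).astype(np.float32))
    if sz[0]>sz[1]: a-=90; sz=sz[::-1]
    a=(a+90)%180-90
    print('board centre (mm, fixture)',ce,'size',sz,'yaw',a)
    return ce,a
E
python3 - <<'E'
from h import *
c=list(cam("wrist"));c[3]=np.load("w0.npz")['E'];f=np.load("w0.npz")['f']
cor,yaw=fixture_fit(c,f);b=board_fit(c,f,cor,yaw)
# clamp angle overlay check
F=lambda p:cor.tolist()and np.r_[cor+np.array([[np.cos(yaw),-np.sin(yaw)],[np.sin(yaw),np.cos(yaw)]])@np.array(p[:2])/1000,.012+p[2]/1000]
print('foot of plate corners px',proj(c,[F((-190,-225,0)),F((-190,30,0)),F((0,-205,0)),F((-110,0,0)),F((0,0,0))]).round())
for a in(1.25,1.4,1.6):print(a,proj(c,[F((30-113*np.cos(a)-6*np.sin(a)*-1,-30,25+113*np.sin(a)+6*np.cos(a)))]).round())
s=cam("side")
for a in(1.25,1.4,1.6):print(a,proj(s,[F((30-113*np.cos(a)+6*np.sin(a),-30,25+113*np.sin(a)+6*np.cos(a)))]).round())
E
```

```text
fix corner [0.63596377 0.14440516] yaws [-15.35375068 -15.35202283] res 0.0003647994775588175 0.000323772283030264
board centre (mm, fixture) (-86.58082580566406, -129.62937927246094) size (71.82273864746094, 101.12594604492188) yaw 17.087060928344727
foot of plate corners px [[195. 115.]
 [466. 121.]
 [227. 300.]
 [426. 204.]
 [416. 303.]]
1.25 [[419. 384.]]
1.4 [[418. 406.]]
1.6 [[416. 431.]]
1.25 [[316. 173.]]
1.4 [[323. 172.]]
1.6 [[332. 171.]]
```

```bash
cat >> h.py <<'E'
COR=np.array([.63596,.14441]);YAW=np.radians(-15.353)
RF=np.array([[np.cos(YAW),-np.sin(YAW)],[np.sin(YAW),np.cos(YAW)]])
def W(x,y,z): return np.r_[COR+RF@np.array([x,y])/1000,z/1000]   # fixture mm; z above bench
def Ff(): F=np.array(manip.read_contact_force());return np.r_[RF.T@F[:2],F[2]]
def FT():
    p=np.array(manip.read_position());return np.r_[RF.T@(p[:2]-COR),p[2]]*1000
QX=down(YAW+np.pi)       # tool x = -fixture x
QY=down(YAW-np.pi/2)     # tool x = -fixture y
def creep(start,ax,end,step,lim,F0):
    p=np.array(start,float)
    while p[ax]<end:
        p[ax]+=step;manip.move_straight(W(*p),speed=.02);d=Ff()-F0
        if abs(d[ax])>lim: break
    print('creep',p.round(1),FT().round(1),'F',(Ff()-F0).round(1));return p
E
python3 - <<'E'
from h import *
print(Ff())
manip.gripper_to(.55)
manip.movep(W(-158,-130,60),QX)
manip.move_straight(W(-158,-130,16),speed=.1);F0=Ff();print(F0,FT())
manip.move_straight(W(-84,-130,16),speed=.05);print((Ff()-F0).round(1),FT())
p=creep((-84,-130,16),0,-74,.7,6,F0)
np.save("px.npy",p)
manip.move_straight(W(p[0]-25,-130,16),speed=.1)
manip.move_straight(W(p[0]-25,-130,90),speed=.2)
manip.movep(W(-90,-100,240),QX);manip.hold(.15)
c=cam("wrist");f=grab_frame("wrist");cv2.imwrite("pics/w1.png",f[:,:,::-1])
fixture_fit(c,f);board_fit(c,f,COR,YAW);print(manip.read_time_s())
E
```

```text
[-0.82490651  0.72833041 -0.10525455]
[-0.02076601 -0.15147056  0.68358958] [-157.2406401  -129.84396769   16.59890586]
[-0.4  0.4 -1. ] [ -83.99044042 -129.98921182   16.10072072]
creep [ -81.2 -130.    16. ] [ -82.6 -130.    15.8] F [-6.9 -0.1  5.4]Traceback (most recent call last):
  File "<stdin>", line 13, in <module>
  File "h.py", line 29, in fixture_fit
    of,df,s1=line(far);os,ds,s2=line(sd)
             ~~~~^^^^^
  File "h.py", line 25, in line
    P=unproj(c,P,0.012)[:,:2];
      ~~~~~~^^^^^^^^^^^
  File "h.py", line 12, in unproj
    d=np.c_[(uv[:,0]-cx)/f,(uv[:,1]-cy)/f,np.ones(len(uv))]@E[:3,:3].T
             ~~^^^^^
IndexError: index 0 is out of bounds for axis 1 with size 0
```

View pics/w1.png

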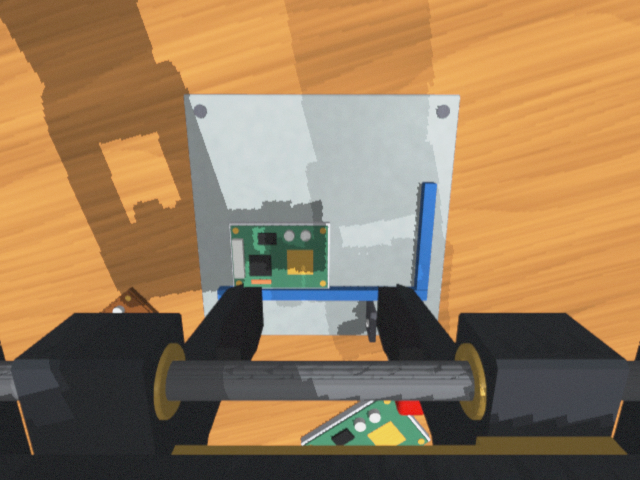

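```bash
python3 - <<'E'
from h import *
c=cam("wrist");grab_frame("wrist");board_fit(c,None,COR,YAW);print(manip.read_time_s(),FT())
E
```

```text
board centre (mm, fixture) (-37.692874908447266, -140.65652465820312) size (69.66012573242188, 99.98715209960938) yaw 0.031554434448480606
9.65 [ -90.72946959 -100.36939324  238.31316275]
```

The board is now square against the far fence, with its bottom edge at row 288 along the blue fence (columns 232–328). Next I'll push it along y.

```bash
python3 - <<'E'
from h import *
manip.gripper_to(.25)
manip.movep(W(-37,-217,60),QY)
manip.move_straight(W(-37,-217,16),speed=.1);F0=Ff()
manip.move_straight(W(-37,-117,16),speed=.06);print((Ff()-F0).round(1),FT().round(1))
p=creep((-37,-117,16),1,-104,.7,6,F0)
manip.move_straight(W(-37,p[1]-20,16),speed=.1)
manip.move_straight(W(-37,p[1]-20,50),speed=.2)
# re-push x
manip.gripper_to(.4)
manip.movep(W(-105,-55,60),QX)
manip.move_straight(W(-105,-55,16),speed=.1);F0=Ff()
manip.move_straight(W(-86,-55,16),speed=.06);print((Ff()-F0).round(1))
p=creep((-86,-55,16),0,-74,.7,7,F0)
manip.move_straight(W(p[0]-20,-55,16),speed=.1)
manip.move_straight(W(p[0]-20,-55,60),speed=.2)
manip.gripper_to(.9)
manip.movep(W(-100,-50,190),QX);manip.hold(.15)
c=cam("wrist");f=grab_frame("wrist");cv2.imwrite("pics/w2.png",f[:,:,::-1])
board_fit(c,f,COR,YAW);print(manip.read_time_s(),FT())
E
```

```text
Traceback (most recent call last):
station.PlanningError: the arm cannot follow that straight line within its joint ranges
```

```bash
python3 - <<'E'
from h import *
print(manip.read_time_s(),np.round(manip.read_joint_pos(),3),FT())
for q,n in((QY,'QY'),(down(YAW+np.pi/2),'QY2')):
  for y,z in((-217,60),(-217,40),(-217,16),(-112,16)):
    r=solver.inverse_kinematics(W(-37,y,z),q);print(n,y,z,None if r is None else np.round(r,2))
E
```

```text
14.5167 [-0.319  0.426  1.811 -0.     0.905  3.091] [ -36.98085178 -216.99013178   15.92290484]
QY -217 60 [-0.32  0.35  1.8  -0.    0.99  3.09]
QY -217 40 [-0.32  0.38  1.81 -0.    0.95  3.09]
QY -217 16 [-0.32  0.43  1.81 -0.    0.91  3.09]
QY -112 16 [-0.13  0.47  1.74 -0.    0.93 -3.  ]
QY2 -217 60 [-0.32  0.35  1.8  -0.    0.99 -0.05]
QY2 -217 40 [-0.32  0.38  1.81 -0.    0.95 -0.05]
QY2 -217 16 [-0.32  0.43  1.81 -0.    0.91 -0.05]
QY2 -112 16 [-0.13  0.47  1.74 -0.    0.93  0.14]
```

```bash
sed -i 's/^QY=.*/QY=down(YAW+np.pi\/2)/' h.py; python3 - <<'E'
from h import *
manip.move_straight(W(-37,-217,50),speed=.2)
manip.movep(W(-37,-217,50),QY)
manip.move_straight(W(-37,-217,16),speed=.1);F0=Ff()
manip.move_straight(W(-37,-117,16),speed=.06);print((Ff()-F0).round(1),FT().round(1))
p=creep((-37,-117,16),1,-104,.7,6,F0)
manip.move_straight(W(-37,p[1]-20,16),speed=.1)
manip.move_straight(W(-37,p[1]-20,50),speed=.2)
manip.gripper_to(.4)
manip.movep(W(-105,-55,60),QX)
manip.move_straight(W(-105,-55,16),speed=.1);F0=Ff()
manip.move_straight(W(-86,-55,16),speed=.06);print((Ff()-F0).round(1))
p=creep((-86,-55,16),0,-74,.7,7,F0)
manip.move_straight(W(p[0]-20,-55,16),speed=.1)
manip.move_straight(W(p[0]-20,-55,60),speed=.2)
manip.movep(W(-100,-50,190),QX);manip.hold(.15)
c=cam("wrist");f=grab_frame("wrist");cv2.imwrite("pics/w2.png",f[:,:,::-1])
board_fit(c,f,COR,YAW);print(manip.read_time_s(),FT())
E
```

```text
[ 0.8 -0.4 -0.7] [ -37.2 -117.    15.8]
creep [ -37.  -110.7   16. ] [ -37.  -112.1   16. ] F [-0.2 -7.4  0.7]
[ 0.6 -0.4 -1.5]
creep [-80.4 -55.   16. ] [-82.5 -55.   15.7] F [-9.6  0.8  6.1]
board centre (mm, fixture) (-37.76044845581055, -51.5062141418457) size (73.62281036376953, 101.26175689697266) yaw 0.09246295690536499
28.9833 [-101.00646458  -50.39567512  187.98610752]
```

View pics/w2.png

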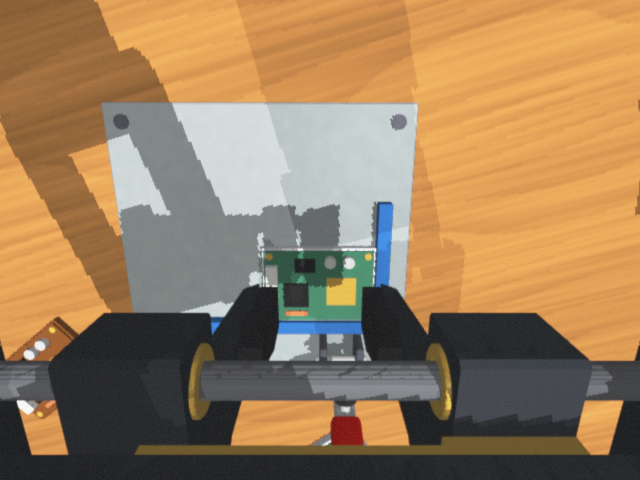

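Both pushes ended in firm contact with the fences: the board fills the corner at (375,322), and its yaw is 0.1°. Next is the clamp.

```bash
python3 - <<'E'
from h import *
manip.movep(W(-60,-30,215),QX);manip.gripper_to(0)
manip.movep(W(90,-30,205),QX)
manip.move_straight(W(90,-30,127),speed=.15);F0=Ff()
def tip(a,r=90): return (30-r*np.cos(a)+14*np.sin(a)+11,-30,37+r*np.sin(a)+14*np.cos(a))
for a in np.linspace(1.6,.1,9):
    manip.move_straight(W(*tip(a)),speed=.1);d=Ff()-F0
    print(round(a,2),d.round(1),end=' ')
    if np.linalg.norm(d)>20: print('stop');break
print(manip.read_time_s())
p=np.array(tip(.1));p[2]=round(p[2])
while p[2]>46.5:
    p[2]-=.8;manip.move_straight(W(*p),speed=.03);d=Ff()-F0
    print(round(p[2],1),d[2].round(1),end=' ')
    if d[2]>7: break
print(FT().round(1),manip.read_time_s())
E
```

```text
1.6 [ 0.  -0.5 -0.4] 1.41 [-0.6 -0.5 -0.2] 1.23 [-1.  -0.7 -0.1] 1.04 [-0.9 -0.6  0.6] 0.85 [-1.2 -0.4 -0.3] 0.66 [ 0.6  0.4 -0.4] 0.48 [-1.6 -0.1  0.6] 0.29 [-1.  -0.6 -0.2] 0.1 [-0.4 -1.2 -1.4] 34.2667
59.2 -0.3 58.4 -0.2 57.6 0.3 56.8 -0.2 56.0 -0.2 55.2 -0.8 54.4 -0.1 53.6 -0.5 52.8 0.3 52.0 -0.2 51.2 3.2 50.4 9.8 [-47.1 -30.   51.4] 37.2667
```

```bash
python3 - <<'E'
from h import *
p=FT();manip.move_straight(W(p[0],-30,110),speed=.15)
manip.movep(W(-110,-70,200),QX);manip.hold(.1)
c=cam("wrist");f=grab_frame("wrist");board_fit(c,f,COR,YAW)
cv2.imwrite("pics/w3.png",np.hstack([f[120:400,150:500],cv2.resize(grab_frame("side")[150:290,230:405],(350,280),interpolation=2)])[:,:,::-1])
print(manip.read_time_s())
E
```

```text
board centre (mm, fixture) (-56.190101623535156, -71.3719253540039) size (36.222679138183594, 63.03233337402344) yaw 0.06089179590344429
38.6083
```

View pics/w3.png

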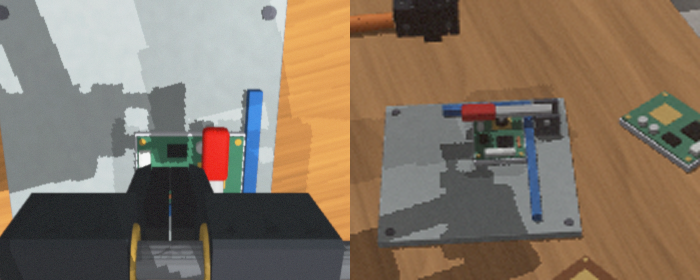

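The clamp is down with its red handle over the board (215,155 in the left crop). The board's edges read the same as before clamping, to within 1 mm, and the gripper is clear.

```bash
python3 -c "
from station import *
print(hand_in())"
```

```text
the job is handed in; nothing more can be done
None
```

I slid the board flush into the corner of both fences, swung the clamp down onto it and released it, and handed the job in with about 39 s of the 54 s used; no verdict came back.

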